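# Count to the third gap of the stamp rack and push the stamp home

## Task

Starting at the end of the rack with the turned finial, run a fingertip along the top of the rail to count off the gaps, touching the rail over the first, the second and then the third, and go no further along it. Then push the round wooden stamp across the table into that third gap until it is fully home against the back stop, upright and never lifted off the table. Leave the jar, the bowl and the square mould where they stand.

Things in the scene. Friction and masses are not known exactly. Their poses are not given: they have to be found in the camera images.
- rack: Dark wood rack fixed to the table, 456 mm long (y), 52 deep. Origin on the table under the rail's middle line; x to the back, y to the robot's left. 7 dividers, 8 mm thick, 36 tall, x -46 to +6, part 6 gaps 56 mm wide, centred at y = +160, +96, +32, -32, -96, -160, open at the front (-x) and top. Back stop 22 tall, front face at x = -6. End blocks 32 wide, 46 tall. Up to 10 deg askew.
- finial: Turned light-wood ball-shaped knob 32 mm across, 45 mm tall, standing fixed on one end block of the rack, at rack x = -20, y = +212 or -212 mm (may be either end): it marks the end from which the gaps are counted. Origin at its foot, 46 mm above the table.
- stud: Thin flat square wooden plate 18 x 18 x 3 mm, on the other end block. Origin at its underside. Fixed.
- stamp: Loose round light-wood cake stamp standing on the table in front of the rack: disc base 50 mm across, 28 tall, with a turned knob on top (24 across, overall height 60). Origin at the centre of its underside. About 0.1 kg. Fully home, its base touches the back stop: centre at rack x = -31 mm, sticking out 10 mm beyond the dividers' front ends.
- jar: Closed amber jar, 60 mm across, 90 mm tall, loose; bystander. Origin at centre of its underside.
- bowl: Small white bowl, 90 mm across, 45 mm tall, loose; bystander. Origin at centre of its underside.
- mould: Square wooden mould block 60 x 60 x 30 mm with a flat handle along its +y (to 130 mm from the origin), loose, behind the rack; bystander. Origin at the centre of the square's underside.
- rail1: The middle 44 mm, over gap 1, of the rigid straight rail; gaps numbered from the rack's +y end. The rail is 12 mm wide (x), 10 mm tall, centred at rack x = 0 along the back over all gaps, flat top 46 mm above the table. Origin at its underside over the gap's middle, 36 mm above the table; axes as the rack's.
- rail2: The middle 44 mm, over gap 2, of the rigid straight rail; gaps numbered from the rack's +y end. The rail is 12 mm wide (x), 10 mm tall, centred at rack x = 0 along the back over all gaps, flat top 46 mm above the table. Origin at its underside over the gap's middle, 36 mm above the table; axes as the rack's.
- rail3: The middle 44 mm, over gap 3, of the rigid straight rail; gaps numbered from the rack's +y end. The rail is 12 mm wide (x), 10 mm tall, centred at rack x = 0 along the back over all gaps, flat top 46 mm above the table. Origin at its underside over the gap's middle, 36 mm above the table; axes as the rack's.
- rail4: The middle 44 mm, over gap 4, of the rigid straight rail; gaps numbered from the rack's +y end. The rail is 12 mm wide (x), 10 mm tall, centred at rack x = 0 along the back over all gaps, flat top 46 mm above the table. Origin at its underside over the gap's middle, 36 mm above the table; axes as the rack's.
- rail5: The middle 44 mm, over gap 5, of the rigid straight rail; gaps numbered from the rack's +y end. The rail is 12 mm wide (x), 10 mm tall, centred at rack x = 0 along the back over all gaps, flat top 46 mm above the table. Origin at its underside over the gap's middle, 36 mm above the table; axes as the rack's.
- rail6: The middle 44 mm, over gap 6, of the rigid straight rail; gaps numbered from the rack's +y end. The rail is 12 mm wide (x), 10 mm tall, centred at rack x = 0 along the back over all gaps, flat top 46 mm above the table. Origin at its underside over the gap's middle, 36 mm above the table; axes as the rack's.
Not all that is in view belongs to the job. Leave any purple or turquoise look-alike of the stamp alone.

How it is judged:
On the way, in this order (a step that is already met when the one before it is completed fails the run):
1. a finger touches the rail over the first gap from the finial's end (((y of finial in the frame of rack above 0 m and contact force between the fingers and rail1 above 0.3 N) or (y of finial in the frame of rack below 0 m and contact force between the fingers and rail6 above 0.3 N))), for 0.05 s.
2. a finger touches the rail over the second gap from the finial's end (((y of finial in the frame of rack above 0 m and contact force between the fingers and rail2 above 0.3 N) or (y of finial in the frame of rack below 0 m and contact force between the fingers and rail5 above 0.3 N))), for 0.05 s.
3. a finger touches the rail over the third gap from the finial's end (((y of finial in the frame of rack above 0 m and contact force between the fingers and rail3 above 0.3 N) or (y of finial in the frame of rack below 0 m and contact force between the fingers and rail4 above 0.3 N))), for 0.05 s.
At the end, for the whole second after the job is handed in: The stamp stands in the third gap from the finial's end: its centre within 8 mm of the gap's middle line and at rack x between -36 and -22 mm (within 5 mm of fully home, which is -31 mm), standing on the table (under 5 mm high, tilted under 0.1 rad) and at rest (under 10 mm/s) (x of stamp in the frame of rack between -0.036 and -0.022 m and ((y of finial in the frame of rack above 0 m and y of stamp in the frame of rack between 0.024 and 0.04 m) or (y of finial in the frame of rack below 0 m and y of stamp in the frame of rack between -0.04 and -0.024 m)) and height (world z) of stamp below 0.005 m and angle between stamp's own z axis and vertical below 0.1 rad and linear speed of stamp below 0.01 m/s); the robot touches nothing.
It fails at once if the rail is touched beyond the third gap ((y of finial in the frame of rack above 0 m and (contact force between the fingers and rail4 above 0.5 N or contact force between the fingers and rail5 above 0.5 N or contact force between the fingers and rail6 above 0.5 N)) or (y of finial in the frame of rack below 0 m and (contact force between the fingers and rail1 above 0.5 N or contact force between the fingers and rail2 above 0.5 N or contact force between the fingers and rail3 above 0.5 N))).
It fails at once if the stamp is lifted off the table (over 10 mm) or tipped over (over 0.5 rad) (height (world z) of stamp above 0.01 m or angle between stamp's own z axis and vertical above 0.5 rad).
It fails at once if the jar, bowl or mould is moved by more than 20 mm or tipped (distance of any of jar, bowl, mould from where it was at the start of the episode above 0.02 m or angle between any of jar, bowl, mould's own z axis and vertical above 0.4 rad).
It also fails if it takes over 58 s, if anything falls off the work surface, if the arm or the gripper's body presses on something with over 40 N, if the wrist force passes 120 N, or if a joint passes its speed limit or range.

## Robot

A 6-joint arm with a two-finger parallel gripper is mounted at the origin on the work surface. World frame = base frame: x ahead of the robot, y to its left, z up, the work surface at z = 0. Lengths are in m, angles in rad, forces in N, time in s.
With the tool pointing down it reaches from about 0.25 to 0.8 m from the base axis. Payload 8.5 kg.
Tool frame: the origin (TCP) lies on the mounting face of the last link; the fingertips stand 173 mm ahead of it and the grasp point (between the pads) lies 155 mm ahead of it (env.grip_point_offset is the distance from the TCP to the grasp point, in m); z points along the fingers, y is the direction in which the jaws open and shut (so a half turn about z gives the same grasp; the last joint's range is limited). The gripper opens to 85 mm and grips with 20 to 120 N. Pads are 22 mm wide; open, the fingers measure 114 mm over their backs; the gripper's body (76 mm by 85 mm) begins 54 mm behind the grasp point. The pads swing forward as they close: fully open they stand 13 mm farther back than shut.
Start: joints at [1.329, 0.238, -0.013, 1.319, 0, 1.571], TCP at [0.126, 0.51, 0.405] pointing down, gripper open.
Joint ranges: [-2.66, 2.66], [-1.03, 1.9], [-1.14, 1.46], [-1.82, 2.27], [-1.45, 1.34], [-3.14, 3.14]. Speed limits (rad/s): [2.22, 2.22, 2.79, 3.14, 3.14, 3.14].

## Interface

Orientations are given as a unit quaternion [w, x, y, z].
In Python, from station import monitor, imaging, env gives the robot as it stands.
- The arm moves only by the shell command python3 -m pendant 'ROWS' [FORCE]. ROWS is JSON, a list of rows, each a list of 3 entries, a list of its own where there are three numbers: the shift along the world's x, y, z in mm, then the turn, a rotation vector about the world's x, y, z in degrees, then the closure in counts, from 0 (fully open) to 255 (shut). In form: [[[tx, ty, tz], [rx, ry, rz], fingers], ...]. A call has 1 to 10 rows; each row is the pose to reach, as a shift and turn from the pose commanded when the call began; what a row does not reach only later rows make up. A row lasts 1/8 s, in which the tool goes at most 62.5 mm and 10.7 degrees, less where a joint would pass 70% of its speed; a pose out of reach is approached as far as the arm can. A call with a gripper value outside its range is refused whole. The fingers move at their own pace and stop on an object; FORCE is the grip in N (left out, the last holds). Time passes only in rows, so rows that repeat a pose let the fingers close. It gives the time, the measured TCP pose, the force and the opening at its end, in the units of the state.
- monitor.get_obs(): the state, without advancing time (a new reading comes with each control period).
- imaging.grab_frame(name): name is "scene" or "top"; returns the picture (480x640x3 uint8, blue, green, red); there is no depth.
- imaging.calibration(name): a dict with "fx", "fy", "cx", "cy" (pixels), "position" and "rotation" of the camera in the world. Camera axes: x right, y up, looking along -z (the intrinsics and any distortion apply to the point x, -y, -z); pixel columns grow to the right and rows downward; lengths in m; the calibration is good to about 2 mm. A picture is of the moment at which its call begins. calibration takes no time and is no camera call.
- env.finish_job(): hands the job in, once; it reports no verdict.
The state is a dict: "time_s": time; "qpos": joint angles; "dq": joint speeds; "tau": joint torques, N m; "tool_pos": TCP position; "tool_rot": TCP orientation; "wrist_force": force on the tool from outside, world axes, zero at the start; "wrist_torque": the same for the moment, N m; "opening": opening from 0.0 (shut) to 1.0 (fully open).
Only numpy, scipy, OpenCV 4.12 (cv2) and the standard library are available. Lean on these libraries where they do the work, as an engineer would, in place of code of your own. Each camera call takes 0.05 s, during which the arm holds its last target.

## Working session

There is one attempt and no reset: what is moved stays moved. The work goes in short steps, Python scripts to look and compute and a shell command to move; the robot and the scene stay as the last step left them, time stands still between calls to the robot, and variables do not carry over. Pictures are saved under pics/ and viewed, and the job is handed in when it is done.

```bash
mkdir -p pics; ls; python3 - <<'E'
from station import monitor, imaging, env
import cv2
for n in("scene","top"):
    cv2.imwrite(f"pics/{n}0.png",imaging.grab_frame(n)); print(imaging.calibration(n))
print(monitor.get_obs(), env.grip_point_offset)
E
```

```text
pics
{'fx': 433.6803939020838, 'fy': 433.6803939020838, 'cx': 322.63493138327607, 'cy': 238.91763467801852, 'position': array([1.08360645, 0.1942717 , 0.76103085]), 'rotation': array([0.54281437, 0.18940442, 0.26943313, 0.77258288])}
{'fx': 541.774459833865, 'fy': 541.774459833865, 'cx': 316.95967530549336, 'cy': 237.09412192923645, 'position': array([0.30480027, 0.01162466, 1.31820632]), 'rotation': array([-0.65780917, -0.07742145,  0.08475779,  0.74438507])}
{'time_s': 0.1, 'qpos': array([ 1.32900965e+00,  2.38744676e-01, -1.42020327e-02,  1.31921587e+00,
        1.02438138e-06,  1.57080424e+00]), 'dq': array([-0.00104442, -0.00131354,  0.00287267, -0.00141488,  0.00118932,
        0.00102868]), 'tau': array([-6.83720409e-04, -5.39720070e+01,  3.47000849e+01,  1.33571992e-02,
       -8.13835049e-05, -1.58677999e-06]), 'tool_pos': array([0.12566631, 0.50957315, 0.40411674]), 'tool_rot': array([-8.28899772e-05,  1.20602973e-01,  9.92700587e-01, -6.78077333e-04]), 'wrist_force': array([-0.83256479, -0.99736874,  0.63390639]), 'wrist_torque': array([-0.02074541,  0.00207578, -0.00907858]), 'opening': 1.0019108314236045} 0.1547
```

View pics/scene0.png

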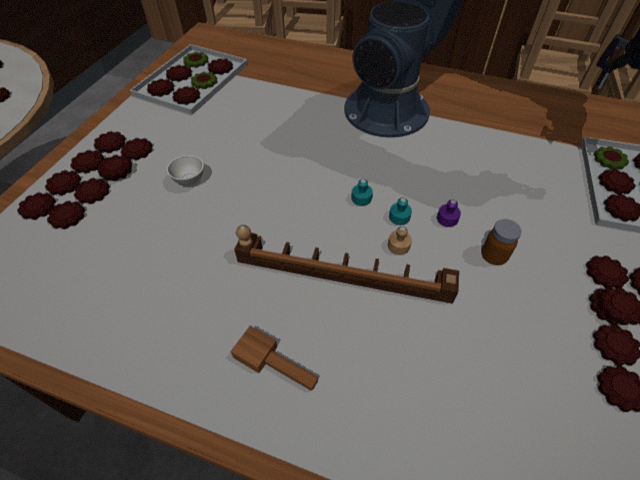

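View pics/top0.png

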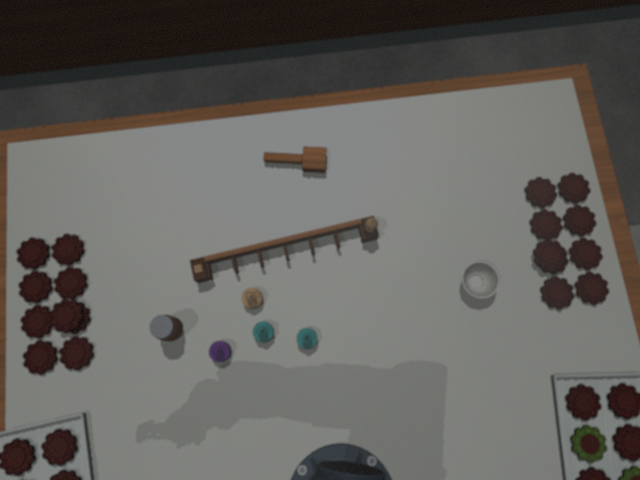

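The pictures show the finial at about (370,225) in the top view, on the rack's right end, which is world -y. So gaps are counted 6, 5, 4 and the target is rack y = -32. The natural stamp is at top (252,298). Two turquoise look-alikes, at (264,332) and (307,339), and a purple one, at (220,351), stand behind it. The jar is at (165,327), the bowl at (480,280) and the mould at (300,160). Next I'll measure these precisely.

```bash
python3 - <<'E'
import cv2
a=cv2.imread('pics/top0.png')[200:370,140:400]; cv2.imwrite('pics/top0c.png',cv2.resize(a,None,fx=3,fy=3,interpolation=cv2.INTER_CUBIC))
a=cv2.imread('pics/scene0.png')[170:310,220:530]; cv2.imwrite('pics/scene0c.png',cv2.resize(a,None,fx=2.5,fy=2.5,interpolation=cv2.INTER_CUBIC))
E
```

```text
(no output)
```

View pics/top0c.png

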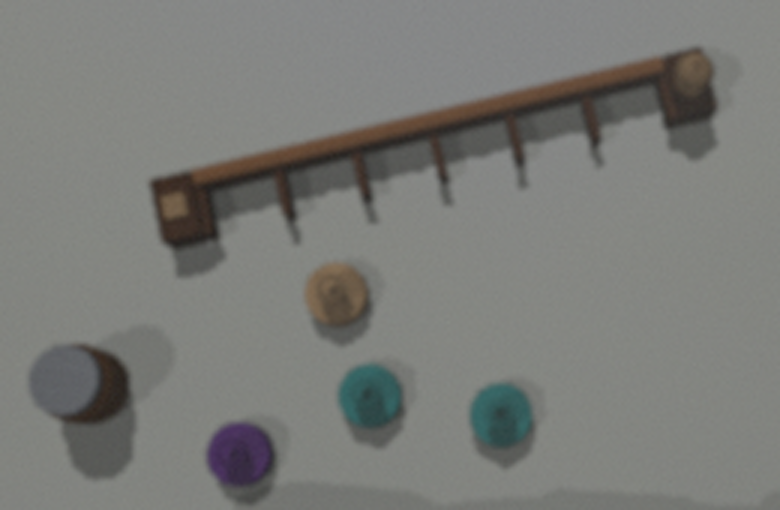

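View pics/scene0c.png

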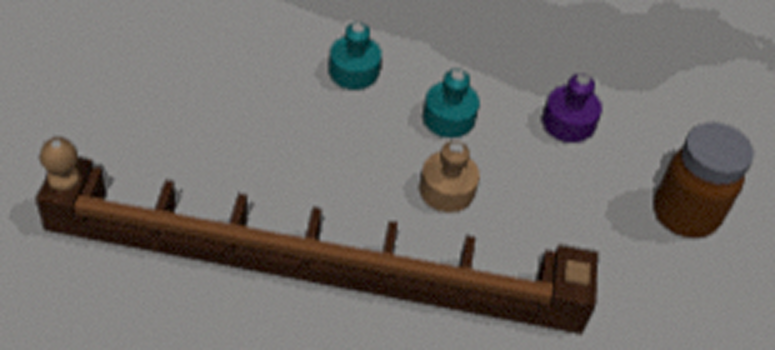

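```bash
cat > h.py <<'E'
import numpy as np,cv2
from scipy.spatial.transform import Rotation as R
from station import monitor, imaging, env
def ray(cam,px,z):
    c=imaging.calibration(cam); q=np.array(c['rotation'])
    px=np.atleast_2d(px).astype(float)
    d=np.c_[(px[:,0]-c['cx'])/c['fx'],-(px[:,1]-c['cy'])/c['fy'],-np.ones(len(px))]
    d=R.from_quat(np.r_[q[1:],q[0]]).apply(d); p=c['position']
    return (p+d*((z-p[2])/d[:,2])[:,None])[:,:2]
def proj(cam,P):
    c=imaging.calibration(cam); q=np.array(c['rotation'])
    v=R.from_quat(np.r_[q[1:],q[0]]).inv().apply(np.atleast_2d(P)-c['position'])
    return np.c_[c['cx']+c['fx']*v[:,0]/-v[:,2],c['cy']-c['fy']*v[:,1]/-v[:,2]]
E
python3 - <<'E'
from h import *
def blobs(im,lo,hi,roi,n=30):
    hsv=cv2.cvtColor(im,cv2.COLOR_BGR2HSV); m=cv2.inRange(hsv,lo,hi); k=np.zeros_like(m); x0,y0,x1,y1=roi; k[y0:y1,x0:x1]=m[y0:y1,x0:x1]
    N,l,s,c=cv2.connectedComponentsWithStats(k); return [(l==i,s[i],c[i]) for i in range(1,N) if s[i][4]>n]
t=cv2.imread('pics/top0.png'); s=cv2.imread('pics/scene0.png')
ht=cv2.cvtColor(t,cv2.COLOR_BGR2HSV); hs=cv2.cvtColor(s,cv2.COLOR_BGR2HSV)
for p in [(252,298),(247,295),(285,238),(197,268),(370,224),(236,262),(200,255)]: print('top',p,ht[p[1],p[0]])
for p in [(400,242),(340,272),(243,233),(452,279)]: print('scene',p,hs[p[1],p[0]])
for name,im,roi,z in(('top',t,(190,210,385,285),.046),('scene',s,(240,230,470,305),.046)):
    hsv=cv2.cvtColor(im,cv2.COLOR_BGR2HSV)
    m=cv2.inRange(hsv,(0,95,72),(18,255,255)); k=np.zeros_like(m);x0,y0,x1,y1=roi;k[y0:y1,x0:x1]=m[y0:y1,x0:x1]
    N,l,st,c=cv2.connectedComponentsWithStats(k); i=1+np.argmax(st[1:,4]); ys,xs=np.where(l==i)
    P=ray(name,np.c_[xs,ys],z); mu=P.mean(0); u,_,_=np.linalg.svd((P-mu).T@(P-mu)); d=u[:,0]*np.sign(u[1,0]); a=(P-mu)@d; w=(P-mu)@[d[1],-d[0]]
    mid=mu+d*(a.max()+a.min())/2
    print(name,'rail',len(xs),mid,'yaw',np.degrees(np.arctan2(-d[0],d[1])),'len',np.ptp(a),'wid',np.percentile(w,[3,97]))
for name,im,roi in(('top',t,(235,280,270,315)),('scene',s,(380,220,420,258)),('top',t,(190,260,205,276)),('scene',s,(440,270,462,290)),('top',t,(358,212,385,238)),('scene',s,(232,220,256,250))):
    for b,st,c in blobs(im,(8,60,95) if name=='top' else (8,60,95),(25,200,255),roi,8):
        ys,xs=np.where(b); (cx,cy),r=cv2.minEnclosingCircle(np.c_[xs,ys].astype(np.float32))
        print(name,roi,st,c,'circ',cx,cy,r,ray(name,[(cx,cy)],.028),'z49',ray(name,[c],.049),'z75',ray(name,[c],.075))
for n,im in(('top',t),('scene',s)):
  for nm,lo,hi in(('turq',(80,90,40),(98,255,255)),('purp',(125,70,30),(155,255,255))):
    for b,st,c in blobs(im,lo,hi,(130,170,530,370),60): print(n,nm,c,ray(n,[c],.02))
print('jar',ray('top',[(140+65/3,200+382/3)],.09),ray('scene',[(507,231)],.09))
E
```

```text
top (252, 298) [16 77 89]
top (247, 295) [ 15  86 113]
top (285, 238) [ 13 110 104]
top (197, 268) [ 16  93 115]
top (370, 224) [ 15  79 100]
top (236, 262) [12 24 54]
top (200, 255) [ 45   8 134]
scene (400, 242) [ 16 115 129]
scene (340, 272) [ 12 146  68]
scene (243, 233) [ 14 114 125]
scene (452, 279) [ 14 112 118]
top rail 597 [0.60422041 0.06279836] yaw 6.961063655321369 len 0.38611230289125403 wid [-0.00446512  0.00433889]
scene rail 1047 [0.60549727 0.06368598] yaw 6.826017500025841 len 0.3866581558057318 wid [-0.006329    0.00613906]
top (235, 280, 270, 315) [242 288  20  19 213] [251.03755869 295.74178404] circ 251.38461303710938 297.6153869628906 9.964827537536621 [[0.47749973 0.15273494]] z49 [[0.4791733  0.15082808]] z75 [[0.47560122 0.14797647]]
scene (380, 220, 420, 258) [389 227  23  22 279] [400.18996416 238.94623656] circ 400.1486511230469 238.29730224609375 11.382974624633789 [[0.47741985 0.15404514]] z49 [[0.49645871 0.15568674]] z75 [[0.51789857 0.15709568]]
top (190, 260, 205, 276) [194 265   8   8  50] [197.4 268.1] circ 197.44737243652344 268.1842041015625 4.0
[... 696 characters left out ...]
[ 0.59019444 -0.16585203]] z75 [[ 0.60821152 -0.15270201]]
scene (232, 220, 256, 250) [239 240  12   6  46] [244.2826087 242.       ] circ 244.5 240.5 5.522780418395996 [[ 0.59694018 -0.15968822]] z49 [[ 0.614631   -0.14820477]] z75 [[ 0.63175577 -0.13569914]]
top turq [262.84644195 331.16104869] [[0.39613099 0.13424773]]
top turq [306.4057377  337.27868852] [[0.36933117 0.03365118]]
top purp [219.39622642 351.08490566] [[0.36272725 0.24010747]]
scene turq [361.50127877 193.6342711 ] [[0.36903891 0.03524677]]
scene turq [400.16312057 212.48463357] [[0.39674308 0.1359004 ]]
scene purp [448.5701559  214.20267261] [[0.36438061 0.24122642]]
jar [[0.42752534 0.35213585]] [[0.4377341  0.35463528]]
```

```bash
python3 -m pendant '[[[498,-604,-90],[0,0,-69.3],255],[[498,-604,-90],[0,0,-69.3],255],[[498,-604,-90],[0,0,-69.3],255],[[498,-604,-90],[0,0,-69.3],255],[[498,-604,-90],[0,0,-69.3],255],[[498,-604,-90],[0,0,-69.3],255],[[498,-604,-90],[0,0,-69.3],255],[[498,-604,-90],[0,0,-69.3],255],[[498,-604,-90],[0,0,-69.3],255],[[498,-604,-90],[0,0,-69.3],255]]' 30
```

```text
time_s: 1.35
tool_pos: [0.5217, 0.0287, 0.3329]
tool_rot: [-0.0, 0.664, 0.748, -0.0]
wrist_force: [0.7, 0.6, 0.4]
opening: 0.001
```

```bash
python3 -m pendant '[[[0,0,0],[0,0,0],255],[[0,0,0],[0,0,0],255],[[0,0,0],[0,0,0],255]]'
```

```text
time_s: 1.72
tool_pos: [0.52, 0.0315, 0.3334]
tool_rot: [-0.0, 0.663, 0.749, -0.0]
wrist_force: [-0.6, 0.5, 0.3]
opening: 0.002
```

```bash
python3 -m pendant '[[[104,-127,-30],[0,0,0],255],[[104,-127,-68],[0,0,0],255],[[104,-127,-68],[0,0,0],255],[[104,-127,-68],[0,0,0],255],[[104,-127,-68],[0,0,0],255],[[104,-127,-68],[0,0,0],255]]'; python3 - <<'E'
from h import *
for n in("scene","top"): cv2.imwrite(f"pics/{n}1.png",imaging.grab_frame(n))
o=monitor.get_obs(); print(o['tool_pos'])
p=o['tool_pos'].copy();p[2]-=.173; print(proj('scene',p),proj('top',p))
a=cv2.imread('pics/scene1.png')[150:320,200:480]; cv2.imwrite('pics/scene1c.png',cv2.resize(a,None,fx=2.8,fy=2.8))
E
```

```text
time_s: 2.48
tool_pos: [0.6243, -0.0949, 0.2665]
tool_rot: [0.0, 0.663, 0.749, 0.0]
wrist_force: [-0.4, -0.7, -0.9]
opening: -0.0
[ 0.62445092 -0.09524057  0.26652466]
[[263.18600404 238.93363075]] [[347.50913634 218.96460663]]
```

View pics/scene1c.png

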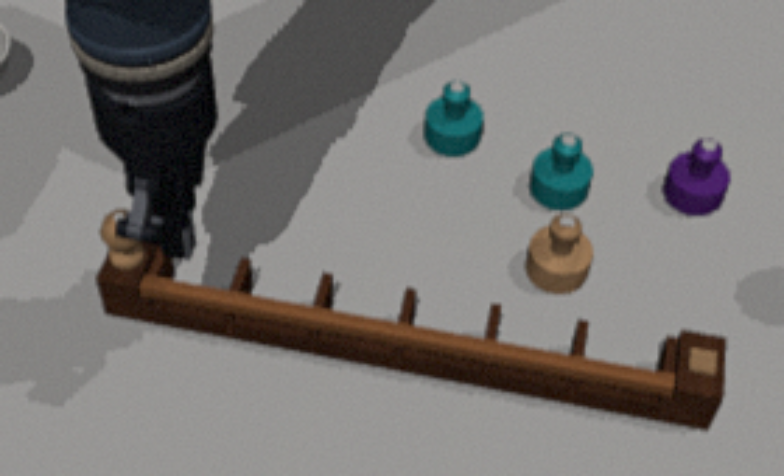

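The fingertip shows at about scene (265,239), beside the finial over gap 6, where it was projected to be. I'll lower it to the rail.

```bash
python3 -m pendant '[[[0,0,-25],[0,0,0],255],[[0,0,-44],[0,0,0],255],[[0,0,-44],[0,0,0],255],[[0,0,-44],[0,0,0],255]]'; python3 -m pendant '[[[0,0,-1],[0,0,0],255],[[0,0,-2],[0,0,0],255],[[0,0,-2],[0,0,0],255]]';
```

```text
time_s: 3.08
tool_pos: [0.6247, -0.096, 0.2221]
tool_rot: [0.0, 0.663, 0.748, 0.0]
wrist_force: [0.9, 0.5, -0.1]
opening: 0.001
time_s: 3.45
tool_pos: [0.6248, -0.0964, 0.2195]
tool_rot: [0.0, 0.664, 0.748, 0.0]
wrist_force: [-0.6, -0.2, 1.2]
opening: 0.001
```

```bash
python3 -m pendant '[[[0,0,-1],[0,0,0],255],[[0,0,-1],[0,0,0],255]]';python3 -m pendant '[[[0,0,-1],[0,0,0],255],[[0,0,-1],[0,0,0],255]]'
```

```text
time_s: 3.7
tool_pos: [0.6247, -0.0964, 0.2195]
tool_rot: [0.0, 0.664, 0.748, 0.0]
wrist_force: [-2.9, 1.2, 10.8]
opening: 0.002
time_s: 3.95
tool_pos: [0.6246, -0.0964, 0.2194]
tool_rot: [0.001, 0.664, 0.748, 0.0]
wrist_force: [-5.3, 1.3, 18.9]
opening: -0.004
```

Contact is at TCP z = 0.2195. I'll ease off 1 mm and slide along the rail to gap 5.

```bash
python3 -m pendant '[[[0,0,1],[0,0,0],255],[[-1.9,16,1],[0,0,0],255],[[-3.9,32,1],[0,0,0],255],[[-5.8,48,1],[0,0,0],255],[[-7.7,63.5,1],[0,0,0],255],[[-7.7,63.5,1],[0,0,0],255],[[-7.7,63.5,1],[0,0,0],255]]'
```

```text
time_s: 4.82
tool_pos: [0.6175, -0.0321, 0.2195]
tool_rot: [0.0, 0.663, 0.748, 0.001]
wrist_force: [-0.0, 4.5, 7.3]
opening: -0.001
```

```bash
python3 -m pendant '[[[-1.9,16,-0.2],[0,0,0],255],[[-3.9,32,-0.2],[0,0,0],255],[[-5.8,48,-0.2],[0,0,0],255],[[-7.5,61.5,-0.2],[0,0,0],255],[[-7.5,61.5,-0.2],[0,0,0],255],[[-7.5,61.5,-0.2],[0,0,0],255]]'
```

```text
time_s: 5.58
tool_pos: [0.6101, 0.0292, 0.2195]
tool_rot: [0.001, 0.663, 0.748, 0.001]
wrist_force: [-0.8, 3.1, 8.2]
opening: 0.004
```

Steps 1–3 of the count are done: about 8 N on the rail at gaps 6, 5 and 4. Now I'll lift off and go to the +y side of the stamp, with the fingers slightly open as a cradle.

```bash
python3 -m pendant '[[[0,0,50],[0,0,0],255],[[0,0,75],[0,0,0],255],[[-45,60,75],[0,0,0],171],[[-90,120,75],[0,0,0],171],[[-140,184,75],[0,0,0],171],[[-140,184,75],[0,0,0],171],[[-140,184,75],[0,0,0],171],[[-140,184,75],[0,0,0],171]]'; python3 - <<'E'
from h import *
for n in("scene","top"): cv2.imwrite(f"pics/{n}2.png",imaging.grab_frame(n))
o=monitor.get_obs(); print(o['tool_pos'],o['opening'])
a=cv2.imread('pics/scene2.png')[120:320,260:540]; cv2.imwrite('pics/scene2c.png',cv2.resize(a,None,fx=2.8,fy=2.8))
E
```

```text
time_s: 6.58
tool_pos: [0.4697, 0.2126, 0.2932]
tool_rot: [0.0, 0.663, 0.748, 0.0]
wrist_force: [0.2, -0.1, -0.1]
opening: 0.332
[0.47011323 0.21199011 0.29304487] 0.3278854811360993
```

View pics/scene2c.png

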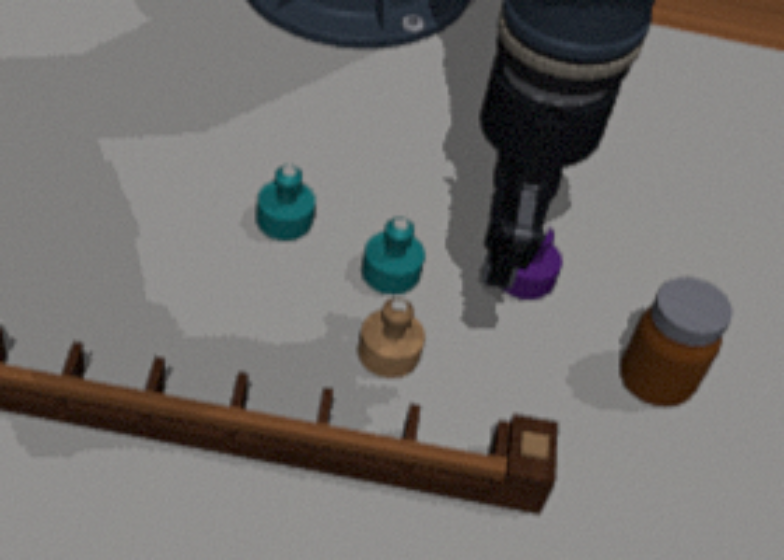

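```bash
python3 -m pendant '[[[0,0,-60],[0,0,0],171],[[0,0,-95],[0,0,0],171],[[0,0,-112],[0,0,0],171],[[0,0,-112],[0,0,0],171],[[0,0,-112],[0,0,0],171]]'; python3 -m pendant '[[[1,-8,0],[0,0,0],171],[[2,-16,0],[0,0,0],171],[[2.9,-24,0],[0,0,0],171],[[3.9,-32,0],[0,0,0],171],[[4.8,-40,0],[0,0,0],171],[[5.8,-48,0],[0,0,0],171],[[6.8,-56,0],[0,0,0],171],[[7.7,-64,0],[0,0,0],171],[[7.7,-64,0],[0,0,0],171]]'; python3 - <<'E'
from h import *
for n in("scene","top"): cv2.imwrite(f"pics/{n}3.png",imaging.grab_frame(n))
a=cv2.imread('pics/scene3.png')[120:320,260:540]; cv2.imwrite('pics/scene3c.png',cv2.resize(a,None,fx=2.8,fy=2.8))
E
```

```text
time_s: 7.3
tool_pos: [0.4703, 0.2123, 0.1817]
tool_rot: [0.0, 0.664, 0.748, 0.0]
wrist_force: [0.4, -1.1, 0.2]
opening: 0.326
time_s: 8.43
tool_pos: [0.4772, 0.148, 0.181]
tool_rot: [-0.0, 0.664, 0.748, -0.0]
wrist_force: [-0.3, -0.9, 0.8]
opening: 0.331
```

View pics/scene3c.png

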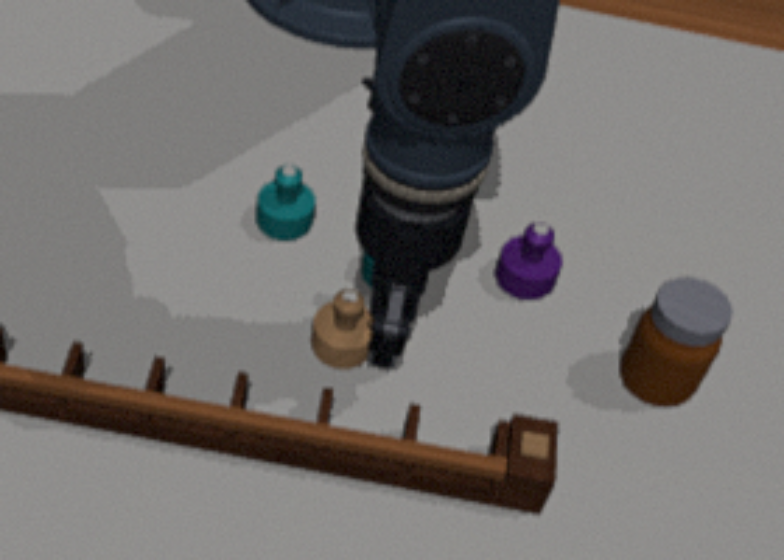

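The stamp sits upright in the cradle at about scene (382,239) and moves straight. I'll carry on pushing.

```bash
python3 -m pendant '[[[1.1,-9,0],[0,0,0],171],[[2.2,-18,0],[0,0,0],171],[[3.3,-27,0],[0,0,0],171],[[4.3,-36,0],[0,0,0],171],[[5.4,-45,0],[0,0,0],171],[[6.5,-54,0],[0,0,0],171],[[7.6,-63,0],[0,0,0],171],[[8.7,-72,0],[0,0,0],171],[[9.8,-81,0],[0,0,0],171],[[10.8,-89,0],[0,0,0],171]]'; python3 -m pendant '[[[0,0,0],[0,0,0],171],[[0,0,0],[0,0,0],171]]'; python3 - <<'E'
from h import *
for n in("scene","top"): cv2.imwrite(f"pics/{n}4.png",imaging.grab_frame(n))
a=cv2.imread('pics/scene4.png')[120:320,260:540]; cv2.imwrite('pics/scene4c.png',cv2.resize(a,None,fx=2.8,fy=2.8))
im=cv2.imread('pics/scene4.png'); hsv=cv2.cvtColor(im,cv2.COLOR_BGR2HSV); m=cv2.inRange(hsv,(8,60,80),(25,200,255)); 
N,l,s,c=cv2.connectedComponentsWithStats(m)
for i in range(1,N):
    if s[i][4]>100 and 280<c[i][0]<420 and 180<c[i][1]<265: print(s[i],c[i])
E
```

```text
time_s: 9.78
tool_pos: [0.4881, 0.059, 0.1811]
tool_rot: [-0.0, 0.664, 0.748, -0.0]
wrist_force: [-1.1, -0.4, -0.1]
opening: 0.329
time_s: 10.02
tool_pos: [0.488, 0.0596, 0.1811]
tool_rot: [-0.0, 0.664, 0.748, -0.0]
wrist_force: [-0.7, -0.2, 0.3]
opening: 0.33
[332 218  18  26 312] [340.13782051 231.96474359]
```

View pics/scene4c.png

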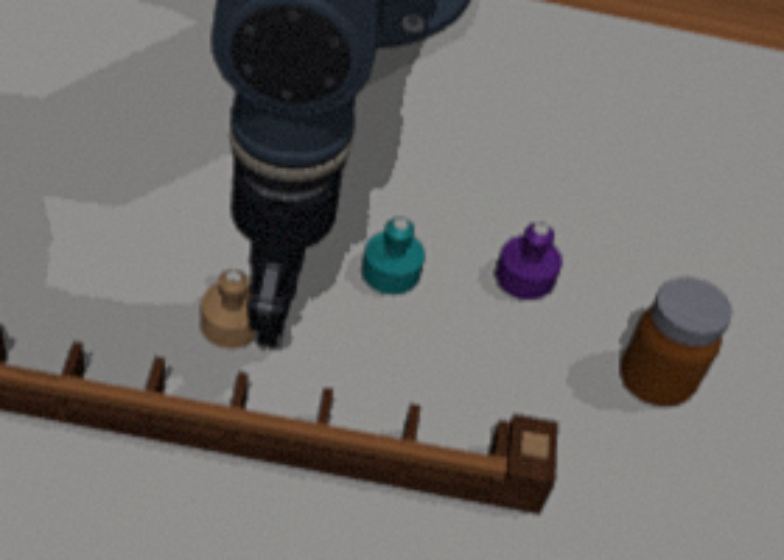

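```bash
python3 - <<'E'
from h import *
c0=np.array([.605,.0632]);a=np.radians(6.9);M=np.array([[np.cos(a),np.sin(a)],[-np.sin(a),np.cos(a)]])
for n,p in(('img0',(220+455/2.5,170+155/2.5)),('img4',(260+233/2.8,120+282/2.8))):
    w=ray('scene',[p],.050)[0]; print(n,w,M@(w-c0)*1000)
E
```

```text
img0 [0.47757517 0.15494444] [-115.48004684  106.38838422]
img4 [0.48978526 0.02782412] [-118.63022157  -21.27813383]
```

```bash
python3 -m pendant '[[[0.6,-5,0],[0,0,0],171],[[1.3,-10.5,0],[0,0,0],171],[[1.3,-10.5,0],[0,0,0],171],[[1.3,-10.5,0],[0,0,0],171]]'; python3 -m pendant '[[[-1.2,10,0],[0,0,0],171],[[-3.6,30,0],[0,0,0],171],[[-3.6,30,40],[0,0,0],171],[[-3.6,30,85],[0,0,0],171],[[-3.6,30,85],[0,0,0],171],[[-20,10,85],[0,0,10],171],[[-40,-15,85],[0,0,20],171],[[-55.2,-38.7,85],[0,0,30],171],[[-55.2,-38.7,85],[0,0,40],171],[[-55.2,-38.7,85],[0,0,50],171]]';  python3 -m pendant '[[[0,0,0],[0,0,40],171],[[0,0,0],[0,0,40],171],[[0,0,0],[0,0,40],171],[[0,0,0],[0,0,40],171],[[0,0,0],[0,0,40],171],[[0,0,0],[0,0,40],171]]'
python3 - <<'E'
from h import *
for n in("scene","top"): cv2.imwrite(f"pics/{n}5.png",imaging.grab_frame(n))
c0=np.array([.605,.0632]);a=np.radians(6.9);M=np.array([[np.cos(a),np.sin(a)],[-np.sin(a),np.cos(a)]])
o=monitor.get_obs(); print(M@(o['tool_pos'][:2]-c0))
a=cv2.imread('pics/scene5.png')[150:300,260:460]; cv2.imwrite('pics/scene5c.png',cv2.resize(a,None,fx=4,fy=4))
E
```

```text
time_s: 10.62
tool_pos: [0.4893, 0.049, 0.1811]
tool_rot: [-0.0, 0.664, 0.748, -0.0]
wrist_force: [0.3, 0.6, 1.0]
opening: 0.333
time_s: 11.88
tool_pos: [0.4336, 0.0105, 0.2653]
tool_rot: [-0.0, 0.283, 0.959, -0.0]
wrist_force: [0.7, -0.2, -0.4]
opening: 0.332
time_s: 12.62
tool_pos: [0.434, 0.0106, 0.2657]
tool_rot: [-0.0, -0.058, 0.998, -0.0]
wrist_force: [0.3, -0.7, 0.2]
opening: 0.329
[-0.1760535  -0.03173371]
```

View pics/scene5c.png

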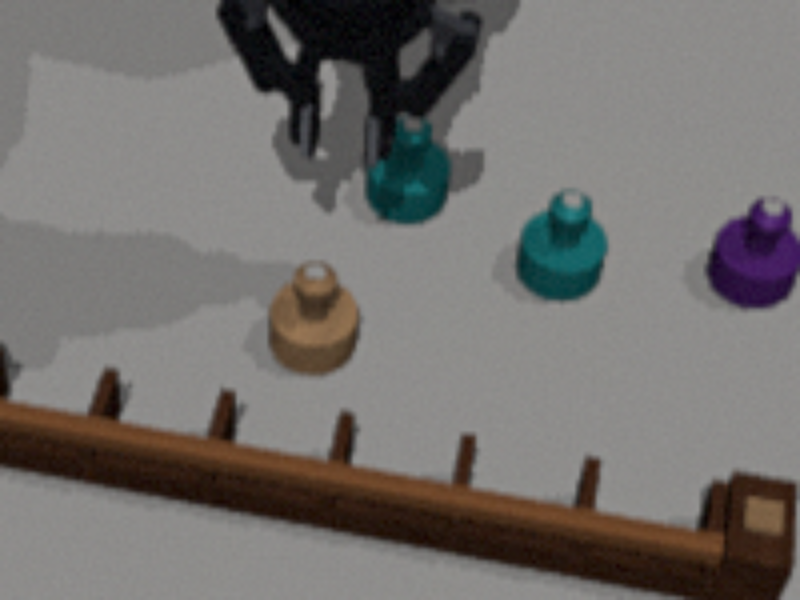

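```bash
python3 - <<'E'
from h import *
c0=np.array([.605,.0632]);a=np.radians(6.9);M=np.array([[np.cos(a),np.sin(a)],[-np.sin(a),np.cos(a)]])
w=ray('scene',[(260+316/4,150+282/4)],.050)[0]; print(w,M@(w-c0)*1000)
for n,roi in(('scene',(320,210,360,245)),('top',(270,265,320,310))):
    im=cv2.imread(f'pics/{n}5.png'); hsv=cv2.cvtColor(im,cv2.COLOR_BGR2HSV); m=cv2.inRange(hsv,(8,60,70),(25,200,255)); k=np.zeros_like(m);x0,y0,x1,y1=roi;k[y0:y1,x0:x1]=m[y0:y1,x0:x1]
    ys,xs=np.where(k); 
    if len(xs)>20:
        (x,y),r=cv2.minEnclosingCircle(np.c_[xs,ys].astype(np.float32)); print(n,len(xs),x,y,r,M@(ray(n,[(x,y)],.028)[0]-c0)*1000)
# dividers 0 and -64 top front ends, projected check
for yr in(0,-64,-32): 
    W=c0+M.T@np.array([-.046,yr/1000]); print(yr,(proj('scene',np.r_[W,.036])-[260,150])*4)
E
```

```text
[0.49229847 0.01904247] [-117.19021301  -30.29811144]
scene 414 338.0 229.71153259277344 13.326140403747559 [-109.32067065  -30.26074532]
0 [[344.79437167 410.28504167]]
-64 [[225.2460084  388.44281959]]
-32 [[284.72757084 399.3104673 ]]
```

```bash
python3 -m pendant '[[[0,0,-45],[0,0,0],171],[[0,0,-84],[0,0,0],171],[[0,0,-84],[0,0,0],171],[[0,0,-84],[0,0,0],171]]'; python3 -m pendant '[[[8,1,0],[0,0,0],171],[[16,1.9,0],[0,0,0],171],[[24,2.9,0],[0,0,0],171],[[32,3.9,0],[0,0,0],171],[[40,4.8,0],[0,0,0],171],[[48,5.8,0],[0,0,0],171],[[55,6.7,0],[0,0,0],171],[[55,6.7,0],[0,0,0],171],[[55,6.7,0],[0,0,0],171]]'
python3 - <<'E'
from h import *
for n in("scene","top"): cv2.imwrite(f"pics/{n}6.png",imaging.grab_frame(n))
c0=np.array([.605,.0632]);a=np.radians(6.9);M=np.array([[np.cos(a),np.sin(a)],[-np.sin(a),np.cos(a)]])
o=monitor.get_obs(); print(M@(o['tool_pos'][:2]-c0))
a=cv2.imread('pics/scene6.png')[150:300,260:460]; cv2.imwrite('pics/scene6c.png',cv2.resize(a,None,fx=4,fy=4))
E
```

```text
time_s: 13.22
tool_pos: [0.4346, 0.0105, 0.183]
tool_rot: [0.0, -0.059, 0.998, -0.0]
wrist_force: [0.0, -0.4, -0.1]
opening: 0.325
time_s: 14.35
tool_pos: [0.489, 0.0171, 0.182]
tool_rot: [-0.0, -0.06, 0.998, -0.0]
wrist_force: [-0.6, -0.2, 0.5]
opening: 0.329
[-0.12080254 -0.03181679]
```

View pics/scene6c.png

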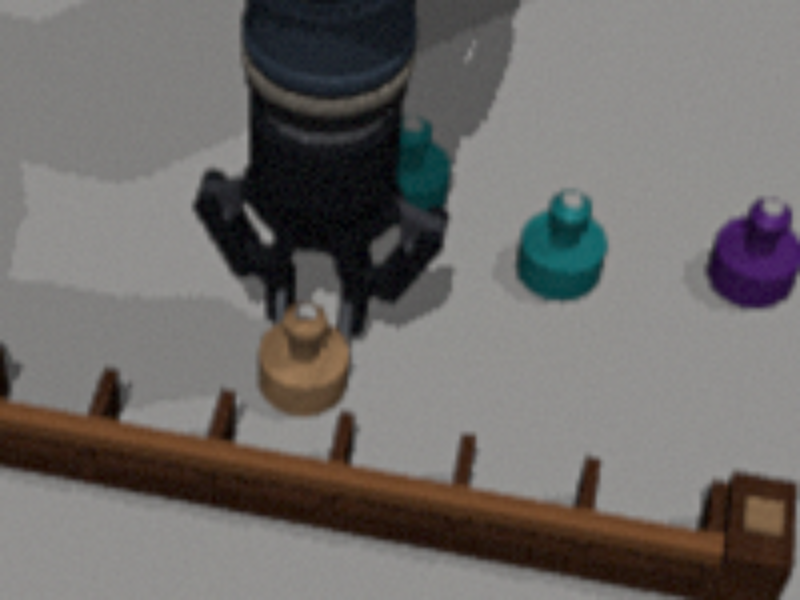

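```bash
python3 - <<'E'
from h import *
c0=np.array([.605,.0632]);a=np.radians(6.9);M=np.array([[np.cos(a),np.sin(a)],[-np.sin(a),np.cos(a)]])
w=ray('scene',[(260+307/4,150+323/4)],.050)[0]; print(M@(w-c0)*1000)
E
```

```text
[-87.9041538  -29.18343587]
```

```bash
python3 -m pendant '[[[6,-0.3,0],[0,0,0],171],[[12,0.4,0],[0,0,0],171],[[18,1.2,0],[0,0,0],171],[[24,1.9,0],[0,0,0],171],[[30,2.6,0],[0,0,0],171],[[36,3.3,0],[0,0,0],171],[[42,4.1,0],[0,0,0],171],[[44.8,4.4,0],[0,0,0],171],[[44.8,4.4,0],[0,0,0],171]]'
python3 - <<'E'
from h import *
for n in("scene","top"): cv2.imwrite(f"pics/{n}7.png",imaging.grab_frame(n))
c0=np.array([.605,.0632]);a=np.radians(6.9);M=np.array([[np.cos(a),np.sin(a)],[-np.sin(a),np.cos(a)]])
o=monitor.get_obs(); print(M@(o['tool_pos'][:2]-c0))
a=cv2.imread('pics/scene7.png')[150:300,260:460]; cv2.imwrite('pics/scene7c.png',cv2.resize(a,None,fx=4,fy=4))
E
```

```text
time_s: 15.58
tool_pos: [0.5342, 0.0216, 0.1821]
tool_rot: [0.0, -0.06, 0.998, -0.0]
wrist_force: [-0.5, -0.2, 0.1]
opening: 0.333
[-0.07564005 -0.03282378]
```

View pics/scene7c.png

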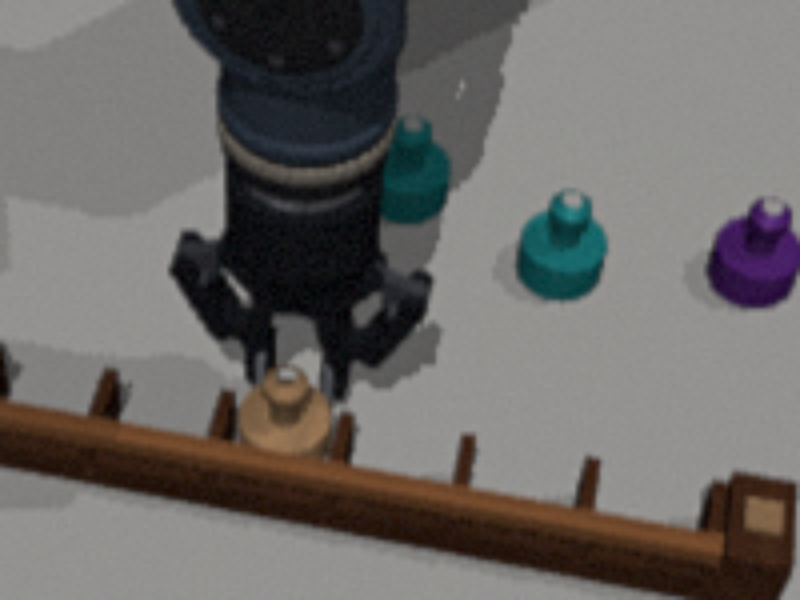

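The stamp stands upright between the two dividers at about crop (285,420), centred. I'll push the last 12 mm or so slowly.

```bash
python3 -m pendant '[[[3,0.4,0],[0,0,0],171],[[6,0.7,0],[0,0,0],171],[[9,1.1,0],[0,0,0],171],[[9,1.1,0],[0,0,0],171]]';  python3 -m pendant '[[[1,0.1,0],[0,0,0],171],[[2,0.2,0],[0,0,0],171],[[2,0.2,0],[0,0,0],171]]'; python3 -m pendant '[[[1,0.1,0],[0,0,0],171],[[1,0.1,0],[0,0,0],171]]'
```

```text
time_s: 16.18
tool_pos: [0.5432, 0.0227, 0.1821]
tool_rot: [0.0, -0.06, 0.998, -0.0]
wrist_force: [-0.1, 0.1, -0.2]
opening: 0.334
time_s: 16.55
tool_pos: [0.5449, 0.0228, 0.1821]
tool_rot: [0.0, -0.06, 0.998, -0.0]
wrist_force: [-0.2, -0.4, 0.1]
opening: 0.325
time_s: 16.8
tool_pos: [0.546, 0.0229, 0.1821]
tool_rot: [0.0, -0.06, 0.998, -0.0]
wrist_force: [-0.9, 0.2, 0.0]
opening: 0.329
```

```bash
python3 -m pendant '[[[1,0.1,0],[0,0,0],171],[[1,0.1,0],[0,0,0],171]]'; python3 -m pendant '[[[0.7,0.1,0],[0,0,0],171],[[0.7,0.1,0],[0,0,0],171]]'
python3 - <<'E'
from h import *
for n in("scene","top"): cv2.imwrite(f"pics/{n}8.png",imaging.grab_frame(n))
c0=np.array([.605,.0632]);a=np.radians(6.9);M=np.array([[np.cos(a),np.sin(a)],[-np.sin(a),np.cos(a)]])
o=monitor.get_obs(); print(M@(o['tool_pos'][:2]-c0), M@o['wrist_force'][:2])
a=cv2.imread('pics/scene8.png')[200:300,270:400]; cv2.imwrite('pics/scene8c.png',cv2.resize(a,None,fx=6,fy=6))
E
```

```text
time_s: 17.05
tool_pos: [0.5465, 0.023, 0.182]
tool_rot: [-0.001, -0.06, 0.998, -0.0]
wrist_force: [-4.2, -0.6, 1.6]
opening: 0.331
time_s: 17.3
tool_pos: [0.5468, 0.0231, 0.1819]
tool_rot: [-0.001, -0.06, 0.998, -0.0]
wrist_force: [-5.6, -1.3, 2.4]
opening: 0.332
[-0.0626668 -0.0328596] [-5.69270111 -0.25432153]
```

View pics/scene8c.png

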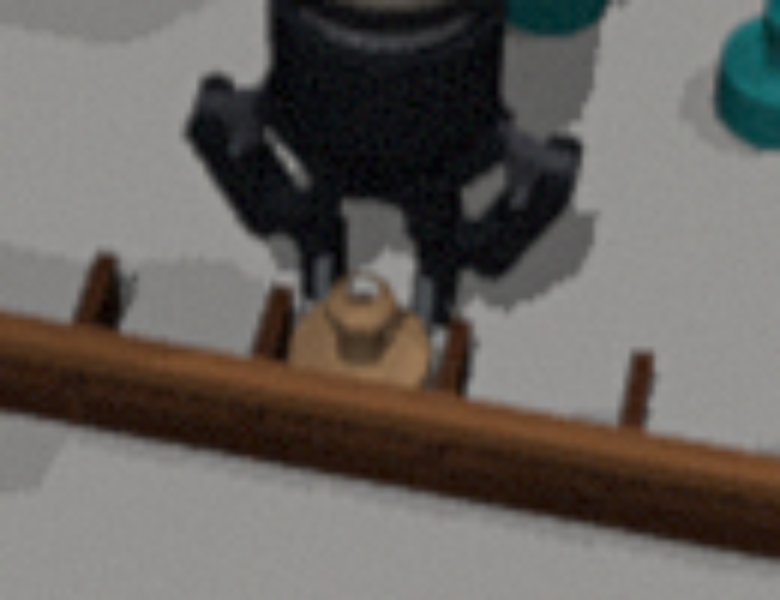

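The push force rose to 5.7 N at tool x = -63, as expected for a stamp that is home. I'll back off, lift clear and check.

```bash
python3 -m pendant '[[[-10,-1.2,0],[0,0,0],171],[[-30,-3.6,0],[0,0,0],171],[[-30,-3.6,0],[0,0,0],171],[[-30,-3.6,50],[0,0,0],171],[[-30,-3.6,100],[0,0,0],171],[[-80,-10,130],[0,0,0],171],[[-130,-16,130],[0,0,0],171],[[-150,-18,130],[0,0,0],171],[[-150,-18,130],[0,0,0],171],[[-150,-18,130],[0,0,0],171]]'
python3 - <<'E'
from h import *
for n in("scene","top"): cv2.imwrite(f"pics/{n}9.png",imaging.grab_frame(n))
c0=np.array([.605,.0632]);a=np.radians(6.9);M=np.array([[np.cos(a),np.sin(a)],[-np.sin(a),np.cos(a)]])
A=cv2.resize(cv2.imread('pics/scene9.png')[150:300,220:540],None,fx=2.5,fy=2.5); B=cv2.imread('pics/top9.png')[200:300,180:400]
cv2.imwrite('pics/c9.png',A); cv2.imwrite('pics/t9.png',cv2.resize(B,None,fx=3.6,fy=3.6,interpolation=cv2.INTER_CUBIC))
W=c0+M.T@np.array([-.031,-.032]); 
print('expect knob scene',(proj('scene',np.r_[W,.05])-[220,150])*2.5,'top',(proj('top',np.r_[W,.05])-[180,200])*3.6)
E
```

```text
time_s: 18.65
tool_pos: [0.3989, 0.0052, 0.3125]
tool_rot: [0.001, -0.06, 0.998, -0.0]
wrist_force: [0.2, 0.2, -1.0]
opening: 0.335
expect knob scene [[274.34599459 253.53349317]] top [[425.80358994 174.31812689]]
```

View pics/c9.png

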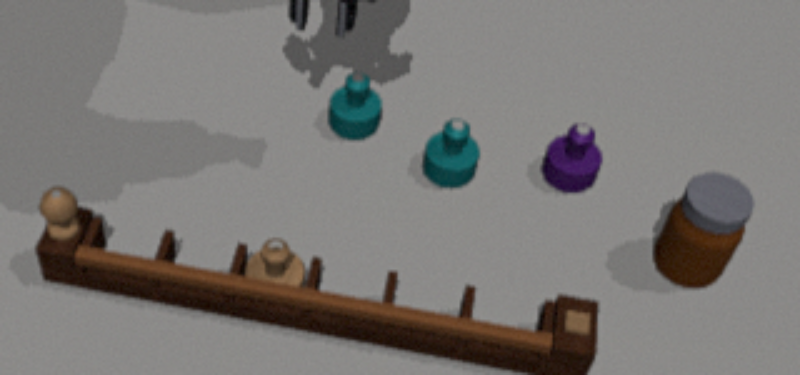

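View pics/t9.png

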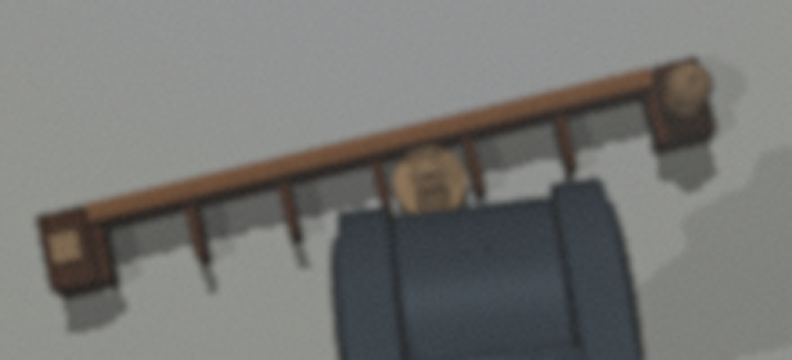

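The scene view has the stamp's knob at crop (274,252), against an expected (274,253.5) for fully home. The top view shows the base up against the rail's front edge in the third gap from the finial. The jar and look-alikes have not moved. Handing in.

```bash
python3 -c "
from station import env; print(env.finish_job())"
```

```text
the job is handed in; nothing more can be done
None
```

The stamp stands upright in the third gap from the finial, fully home as far as my last checks show. I handed the job in at about 18.7 s; the hand-in reports no verdict.

- **Counting:** The finial is on the rack's -y end. I slid the shut fingertips along the rail over gaps 6, 5 and 4, pressing at about 7–8 N on the way with a brief peak of about 19 N at first touch. I lifted off at rack y ≈ -34 mm.
- **Pushing:** With the fingers slightly open as a cradle, I pushed the stamp sideways along the front of the rack. I then pushed it into the gap until the back stop resisted with about 6 N, at the tool position expected for home.
- **Last checks:** The stamp's knob was within about 2 px (enlarged picture) of where it should be when fully home. The top view shows its base in the correct gap, up against the rail. The arm was clear of everything.
- **Bystanders:** The jar and the look-alikes look unmoved. I did not re-measure the bowl and mould at the end, but the gripper was never low near either of them. No check failed. My readings of the stamp's sideways position differed by 1–2 mm, well inside the 8 mm allowed.

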